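# Fetch the spoon out of the covered tray

## Robot

A 6-joint arm with a two-finger parallel gripper is mounted at the origin on the work surface. World frame = base frame: x ahead of the robot, y to its left, z up, the work surface at z = 0. Lengths are in mm, angles in rad, forces in N, time in s.
With the tool pointing down it reaches from about 400 to 925 mm from the base axis. Payload 12.5 kg.
Tool frame: the origin (TCP) lies at the very end of the fingers, on their centre line; the grasp point (between the pads) lies 19 mm behind it; z points along the fingers, y is the direction in which the jaws open and shut (so a half turn about z gives the same grasp; the last joint's range is limited). The gripper opens to 95 mm and grips with 3 to 60 N. Pads are 20 mm wide; open, the fingers measure 119 mm over their backs; the gripper's body (75 mm by 180 mm) begins 59 mm behind the grasp point.
Start: joints at [-1.329, 0.491, 1.559, -0, 1.092, -0.106], TCP at [213.042, -587.588, 214.661] pointing down, gripper open.
Joint ranges: [-3.1, 3.1], [-0.84, 2.19], [0.05, 2.79], [-1.13, 4.28], [0.06, 2.93], [-2.69, 2.69]. Speed limits (rad/s): [2.22, 2.22, 2.79, 3.14, 3.14, 3.14].

## Interface

Orientations are given as [roll, pitch, yaw] about the fixed x, y, z axes, in that order (R = Rz(yaw) Ry(pitch) Rx(roll)).
In Python, from cell import env gives the robot as it stands.
- The arm moves only by the shell command python3 -m pendant 'ROWS'. ROWS is JSON, a list that holds one entry, the list of rows, each a list of 5 numbers: the opening, from 0 (shut) to 1 (fully open), then the shift along the tool's x, y, z in m, then the turn about the tool's z in rad. A call has exactly 8 rows; each row is the pose to reach, as a shift and turn from the pose commanded when the call began, along the tool's axes at that moment; what a row does not reach only later rows make up. A row lasts 1/10 s, in which the tool goes at most 50 mm and 8.59 degrees, less where a joint would pass 70% of its speed; a pose out of reach is approached as far as the arm can. A call with a gripper value outside its range is refused whole. The fingers move at their own pace and stop on an object; the grip force is fixed at half the most. Time passes only in rows, so rows that repeat a pose let the fingers close, or fill a call up. It gives the time, the measured TCP pose, the force and the opening at its end, in the units of the state.
- env.state(): the state, without advancing time (a new reading comes with each control period).
- env.read_camera(name): name is "scene" or "top"; returns a dict with "image" (480x640x3 uint8, blue, green, red), "range_z" (480x640 float32, mm along the optical axis (not along the pixel's ray), 0 where there is no reading), "fx", "fy", "cx", "cy" (pixels), "rvec" (rotation vector, rad) and "tvec" (3), from world to camera coordinates, as OpenCV has them. Camera axes: x right, y down, z forward; pixel columns grow to the right and rows downward; lengths in mm; the calibration is good to about 2 mm. A picture is of the moment at which its call begins.
- env.job_done(): hands the job in, once; it reports no verdict.
The state is a dict: "t": time; "joints": joint angles; "qvel": joint speeds; "tau": joint torques, N m; "eef_pos": TCP position; "tcp_rot": TCP orientation; "ft_force": force on the tool from outside, world axes, zero at the start; "moment": the same for the moment, N m; "opening": opening from 0.0 (shut) to 1.0 (fully open).
Only numpy, scipy, OpenCV 4.12 (cv2) and the standard library are available. Lean on these libraries where they do the work, as an engineer would, in place of code of your own. Each camera call takes 0.05 s, during which the arm holds its last target. There are 200 camera calls.

## Task

A wooden spoon has slipped inside the slim covered aluminium tray, and it is longer than the opening in the tray's lid. Reach in, slide and tilt the spoon so that it comes out through the opening end first, without forcing it against the tray and without disturbing the things standing around. Finish while still holding the spoon in the gripper, still in the air, with the whole spoon at least 8 cm above the lid: do not put it down or let go.

Things in the scene. Friction and masses are not known exactly. Their poses are not given: they have to be found in the camera images.
- tray: Flat covered aluminium tray, fixed, 340 mm long (x), 132 wide (y), 53 high; origin: centre of its underside, z up. Walls, floor and lid 3 mm thick: inner floor at z = 3 mm, lid from z = 50 to 53 mm, inside 334 x 126 mm. In the lid's middle one rectangular opening, 125 mm along x by 110 mm along y; the rest (107 mm at each end) is covered.
- opening (a point): Centre of the lid's opening, at the level of the lid's upper face (53 mm above the tray's underside); axes as the tray's.
- spoon: Wooden spoon, 210 mm long, 60 g, flat on the tray's inner floor, roughly along tray x, ends under the lid. x: from handle end (-105) to bowl end (+105 mm); origin half way, on its underside, 9 mm below its centre line. Handle x -85 to 55 mm: 14 mm wide, z = 3 to 15 mm (3 mm above the floor). Bowl: x 56 to 105, 36 wide, 18 thick. End knob: 20 long, 18 wide and thick.
- spoon_bowl_end (a point): Tip of the spoon's bowl end, on its centre line, 105 mm from the spoon's middle.
- spoon_handle_end (a point): Tip of the spoon's handle end, on its centre line, 105 mm from the spoon's middle.
- cup: Bystander: white ceramic cup, 76 mm across and 90 mm high, with three wooden spoons standing in it up to about 180 mm; origin under its centre.
- keys: Bystander: two grey silicone teething keys on a white plastic ring, lying flat, 9 mm thick, about 130 mm long; origin at the ring's centre, keys towards +x.
- capsule: Bystander: white twist-open pacifier capsule, a rounded drum 59 mm across and 60 mm high; origin under its centre.
- file_case: Bystander: slim blue plastic nail file case lying flat, 160 mm long (x), 30 mm wide, 18 mm high; origin under its centre.
Things that resemble listed ones, but are neither listed nor needed, are in the scene too. There is more than one size of the spoon; the one meant has the size given above.

How it is judged:
By the outcome, as a careful person would: the job done as asked, in the order asked, and still so for the second after the job is handed in, while the arm keeps its last pose, push and grip.
It also fails if it takes over 38 s, if anything falls off the work surface, if the arm or the gripper's body presses on something with over 40 N, if the wrist force passes 120 N, or if a joint passes its speed limit or range.

## Working session

There is one attempt and no reset: what is moved stays moved. The work goes in short steps, Python scripts to look and compute and a shell command to move; the robot and the scene stay as the last step left them, time stands still between calls to the robot, and variables do not carry over. Pictures are saved under pics/ and viewed, about 8 in all and at most 12, crops included, and the job is handed in when it is done.

```bash
ls; mkdir -p pics; cat > h.py <<'E'
from cell import env
import numpy as np, cv2
def cam(n):
    c=env.read_camera(n); R=cv2.Rodrigues(np.array(c["rvec"],float))[0]; c["R"]=R; c["t"]=np.array(c["tvec"],float).ravel(); return c
def pt(c,u,v):
    z=float(c["range_z"][int(v),int(u)]); p=np.array([(u-c["cx"])/c["fx"]*z,(v-c["cy"])/c["fy"]*z,z]); return c["R"].T@(p-c["t"])
def cloud(c):
    v,u=np.mgrid[0:480,0:640]; z=c["range_z"].astype(float)
    P=np.stack([(u-c["cx"])/c["fx"]*z,(v-c["cy"])/c["fy"]*z,z],-1); return (P-c["t"])@c["R"]
def plane(c,u,v,h):
    d=c["R"].T@np.array([(u-c["cx"])/c["fx"],(v-c["cy"])/c["fy"],1]); o=-c["R"].T@c["t"]; return o+d*(h-o[2])/d[2]
def proj(c,p):
    q=c["R"]@np.array(p,float)+c["t"]; return c["fx"]*q[0]/q[2]+c["cx"],c["fy"]*q[1]/q[2]+c["cy"]
E
python3 - <<'E'
from h import *
print(env.state())
for n in("scene","top"):
    c=cam(n); cv2.imwrite(f"pics/{n}0.png",c["image"]); print(n,-c["R"].T@c["t"],c["fx"],c["R"][2])
E
```

```text
pics
{'t': 0.0, 'joints': array([-1.32858759e+00,  4.91563670e-01,  1.55945370e+00, -7.91653553e-06,
        1.09170797e+00, -1.05613971e-01]), 'qvel': array([ 0.00064364, -0.00082807,  0.00015068, -0.00233559,  0.0012096 ,
       -0.00082883]), 'tau': array([-1.25254686e-03, -6.12647796e+01, -2.58185077e+01,  6.91811275e-02,
        4.82342835e-02, -9.47734861e-05]), 'eef_pos': array([ 212.98374283, -587.32651295,  214.05773399]), 'tcp_rot': array([-3.14046554e+00, -1.12423456e-04,  3.47826299e-01]), 'ft_force': array([-0.08720028, -0.12853345,  0.43545652]), 'moment': array([-0.0581807 , -0.07142961, -0.02645268]), 'opening': 1.0027980166489971}
scene [985.27894494 328.20990856 813.1936293 ] 475.8949344958757 [-0.51391502 -0.27044436 -0.81409532]
top [404.63676005 105.7761381  969.02458168] 492.7576412959206 [ 0.14324341 -0.003907   -0.98967978]
```

View pics/top0.png

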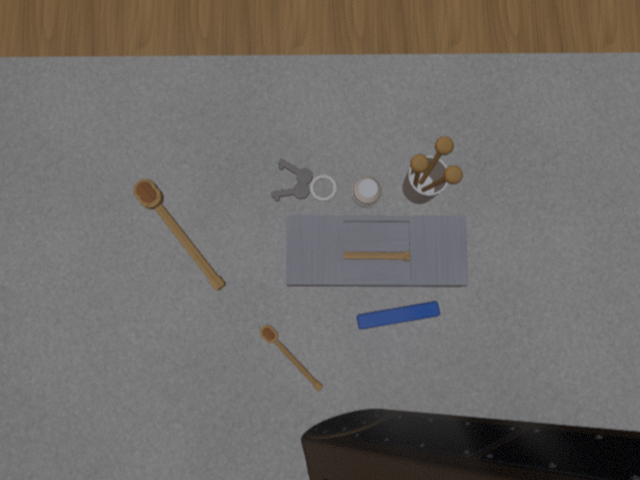

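View pics/scene0.png

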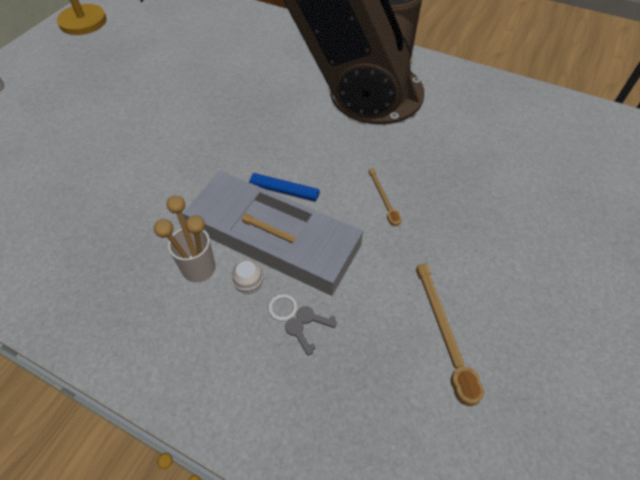

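The top view shows the tray at px (287–467, 215–285). The spoon is visible in its opening at (344–411, 256), with a wider part at the right end. The cup is at (428, 180) and the capsule at (367, 190), both close to the tray. Next I measure these positions and take a zoomed crop.

```bash
python3 - <<'E'
from h import *
c=cam("top"); s=cam("scene"); P=cloud(c); Q=cloud(s)
for nm,u,v in [("TL",290,219),("TR",464,219),("BR",464,281),("BL",290,281),("L",310,250),("Rr",440,250),("floor",375,235),("sp1",350,256),("sp2",395,256),("spR",408,256),("caps",367,189),("cup1",444,146),("cup2",419,163),("cup3",453,175),("ring",312,188),("fileL",361,322),("fileR",436,309),("table",200,400)]:
    print(nm,pt(c,u,v).round(1))
# lid mask by height, both views
for n,X in(("top",P),("scene",Q)):
    cc=c if n=="top" else s
    hsv=cv2.cvtColor(cc["image"],cv2.COLOR_BGR2HSV)
    m=(abs(X[...,2]-53)<5)&(cc["range_z"]>0)&(X[...,0]>300)&(hsv[...,1]<80)
    k,l,st,_=cv2.connectedComponentsWithStats(m.astype(np.uint8)); i=1+np.argmax(st[1:,4])
    pts=X[l==i]; r=cv2.minAreaRect(pts[:,:2].astype(np.float32)); print(n,"lid z",np.median(pts[:,2]),r)
    w=(hsv[...,0]>8)&(hsv[...,0]<28)&(hsv[...,1]>90)
    tc=np.array(r[0]); d=X[...,:2]-tc
    m=w&(abs(d[...,0])<70)&(abs(d[...,1])<75)&(X[...,2]<60)
    pts=X[m]; print("spoon n",m.sum(),"z",np.percentile(pts[:,2],[5,50,95]),cv2.minAreaRect(pts[:,:2].astype(np.float32)))
    v,u=np.where(m); print("uv",u.min(),u.max(),v.min(),v.max())
a=cv2.resize(c["image"][205:300,275:480],None,fx=3.9,fy=3.9,interpolation=cv2.INTER_CUBIC)
b=cv2.resize(s["image"][165:300,175:375],None,fx=1.5,fy=1.5,interpolation=cv2.INTER_CUBIC)
o=np.zeros((a.shape[0]+b.shape[0],800,3),np.uint8); o[:a.shape[0],:a.shape[1]]=a; o[a.shape[0]:,:b.shape[1]]=b
cv2.imwrite("pics/z1.png",cv2.convertScaleAbs(o,alpha=1.4,beta=15))
E
```

```text
TL [585.8 154.   51. ]
TR [ 582.7 -175.3   53.9]
BR [ 465.4 -169.    55.2]
BL [468.2 153.9  52.6]
L [526.  116.4  53. ]
Rr [ 524.3 -127.9   51.3]
floor [561.6 -12.3   2.9]
sp1 [518.1  39.2  18.6]
sp2 [404.6 105.8 969. ]
spR [517.3 -73.6  18.1]
caps [641.4   7.4  57.8]
cup1 [ 682.1 -109.3  180.6]
cup2 [653.  -66.5 180.7]
cup3 [ 632.8 -122.7  178.2]
ring [657.4 112.2   7. ]
fileL [391.4  20.4  18.1]
fileR [ 414.8 -123.9   17.2]
table [247.  328.2  -2.5]
top lid z 52.076819795565825 ((525.4424438476562, -8.191314697265625), (340.8099670410156, 132.77452087402344), 89.1628646850586)
spoon n 352 z [14.19974428 17.17591509 20.91635521] ((518.6919555664062, -11.983280181884766), (125.84134674072266, 14.685721397399902), 89.8358154296875)
uv 344 408 252 259
scene lid z 51.105303428121815 ((527.095458984375, -8.712570190429688), (341.77276611328125, 134.63587951660156), 89.15752410888672)
spoon n 346 z [12.08269287 15.62075684 19.82443747] ((522.4246826171875, -22.504322052001953), (121.15424346923828, 16.117660522460938), 88.70677185058594)
uv 243 294 214 241
```

View pics/z1.png

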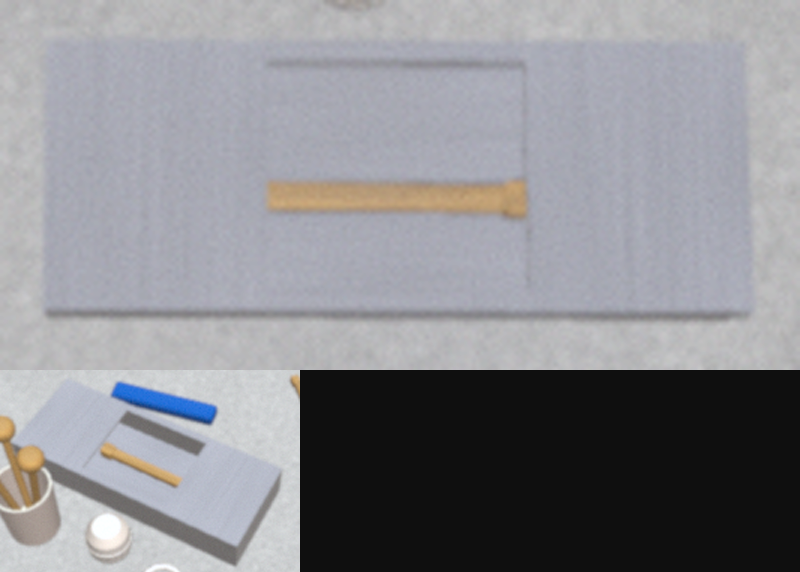

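The zoomed crop confirms the knob: its inner shoulder is at about px 404 and it runs on under the right (−y) lid edge at px ~410. The bowl is hidden to the left (+y). The tray's long axis lies along world y. The plan:
- slide the spoon +y until the knob is in the opening
- regrip the knob lightly, so the spoon can pivot
- lift and tilt it, then pull it out along its own axis

First, the knob shoulder and centreline from two views.

```bash
cat > spoon.py <<'E'
from h import *
def ray(c,u,v): return -c["R"].T@c["t"], c["R"].T@np.array([(u-c["cx"])/c["fx"],(v-c["cy"])/c["fy"],1])
def mask(c,w=75):
    hsv=cv2.cvtColor(c["image"],cv2.COLOR_BGR2HSV); m=(hsv[...,0]>8)&(hsv[...,0]<28)&(hsv[...,1]>90)
    v,u=np.where(m); X=np.array([plane(c,a,b,18) for a,b in zip(u,v)])
    k=(X[:,0]>475)&(X[:,0]<570)&(abs(X[:,1]+8)<w); return u[k],v[k],X[k]
E
python3 - <<'E'
from spoon import *
L=[]
for n in("top","scene"):
    c=cam(n); u,v,X=mask(c); print(n,len(u))
    for y in range(-84,60,6):
        k=abs(X[:,1]-y)<3
        if k.sum()>2: print(y,round(X[k,0].min(),1),round(X[k,0].max(),1),round(X[k,0].mean(),1),k.sum())
    k=(X[:,1]>-55)&(X[:,1]<40); p=np.polyfit(X[k,1],X[k,0],1); print("x at y=-40",np.polyval(p,-40),"slope",p[0])
    # centreline 2-view: height where the centrelines agree
    L.append([np.polyfit((A:=np.array([plane(c,a,b,h) for a,b in zip(u[k],v[k])]))[:,1],A[:,0],1)@[-20,1] for h in(0,40)])
L=np.array(L); d=L[0]-L[1]; print("two-view height of centreline",40*d[0]/(d[0]-d[1]),L)
E
```

```text
top 349
-72 511.5 525.2 518.3 24
-66 511.5 525.2 518.0 21
-60 513.5 523.3 518.4 18
-54 513.6 523.4 518.5 18
-48 513.6 523.4 518.5 18
-42 513.6 523.5 518.6 18
-36 513.7 523.5 518.3 17
-30 513.8 523.6 519.6 19
-24 515.7 523.6 519.3 17
-18 515.8 523.7 519.5 14
-12 515.9 523.7 519.5 14
-6 515.9 523.8 519.2 13
0 515.9 523.8 519.6 13
6 516.0 523.9 519.9 15
12 516.0 523.9 520.0 15
18 516.1 523.9 520.0 15
24 514.2 524.0 519.7 16
30 516.2 524.0 520.1 15
36 516.2 524.1 520.2 15
42 516.3 524.1 520.4 19
48 516.3 526.1 520.0 14
x at y=-40 518.8087313728588 slope 0.01916375261917824
scene 346
-84 514.0 525.8 520.2 5
-78 513.0 531.5 522.1 20
-72 513.4 532.7 523.2 22
-66 515.9 533.0 524.5 20
-60 516.6 530.1 523.7 16
-54 516.9 530.7 523.7 17
-48 517.2 531.0 524.3 16
-42 517.5 530.4 523.8 16
-36 516.9 530.7 524.0 16
-30 517.2 530.0 523.7 17
-24 517.5 531.3 524.2 16
-18 517.8 530.6 524.4 16
-12 518.4 530.9 524.6 16
-6 517.5 531.2 524.1 17
0 518.1 531.8 524.9 17
6 518.4 531.1 525.0 15
12 518.7 531.4 524.9 16
18 518.1 531.7 524.9 18
24 518.4 532.0 525.3 17
30 518.7 531.3 524.8 16
36 519.4 531.6 525.6 16
x at y=-40 523.9115591879962 slope 0.018699809670993814
two-view height of centreline 10.666142447368964 [[521.40580893 516.4862478 ]
 [513.99790411 536.85935138]]
```

```bash
T='[0.45,0.474,-0.41,0,-1.223]'; python3 -m pendant '[[[0.4,0.474,-0.41,0,-1.223],[0.4,0.474,-0.41,0,-1.223],[0.4,0.474,-0.41,0,-1.223],[0.4,0.474,-0.41,0,-1.223],[0.4,0.474,-0.41,0,-1.223],[0.4,0.474,-0.41,0,-1.223],[0.4,0.474,-0.41,0,-1.223],[0.4,0.474,-0.41,0,-1.223]]]'
```

```text
t: 1.1
eef_pos: [408.9, -236.7, 214.8]
tcp_rot: [3.141, 0.0, 1.554]
ft_force: [0.9, -0.6, 0.1]
opening: 0.42
```

```bash
python3 -m pendant '[[[0.4,0.05,0.025,0,0],[0.4,0.1,0.05,0.02,0],[0.4,0.14,0.07,0.05,0],[0.4,0.18,0.09,0.08,0],[0.4,0.213,0.107,0.11,0],[0.4,0.213,0.107,0.13,0],[0.4,0.213,0.107,0.13,0],[0.4,0.213,0.107,0.13,0]]]'; python3 -c "
from h import *
print(env.state()['tcp_rot'],env.state()['joints'])"
```

```text
t: 1.9
eef_pos: [519.9, -28.0, 84.7]
tcp_rot: [-3.14, -0.0, 1.549]
ft_force: [-0.1, 0.1, -0.8]
opening: 0.401
[-3.14040173e+00 -6.16751322e-06  1.54859539e+00] [-1.80689745e-01  5.24755904e-01  1.94278163e+00 -2.90953125e-04
  6.75232115e-01 -1.58261593e-01]
```

```bash
python3 -m pendant '[[[0.4,0,0,0.02,0],[0.4,0,0,0.04,0],[0.4,0,0,0.06,0],[0.4,0,0,0.075,0],[0.4,0,0,0.075,0],[0,0,0,0.075,0],[0,0,0,0.075,0],[0,0,0,0.075,0]]]'
```

```text
t: 2.7
eef_pos: [520.6, -28.3, 10.8]
tcp_rot: [3.14, 0.0, 1.548]
ft_force: [0.4, -0.2, 0.3]
opening: 0.198
```

```bash
python3 -m pendant '[[[0,0,0,0,0],[0,0,0,0,0],[0,0.005,0,0,0],[0,0.01,-0.003,0,0],[0,0.016,-0.006,0,0],[0,0.022,-0.009,0,0],[0,0.028,-0.01,0,0],[0,0.028,-0.01,0,0]]]'; python3 - <<'E'
from spoon import *
c=cam("top"); cv2.imwrite("pics/t2.png",np.hstack([cv2.resize(x["image"][a:b,d:e],(400,300),interpolation=cv2.INTER_CUBIC) for x,a,b,d,e in((c,195,300,300,440),(cam("scene"),150,300,190,390))]))
E
```

```text
t: 3.5
eef_pos: [511.3, 0.7, 10.4]
tcp_rot: [3.14, 0.0, 1.548]
ft_force: [0.6, 3.8, 7.0]
opening: 0.14
```

View pics/t2.png

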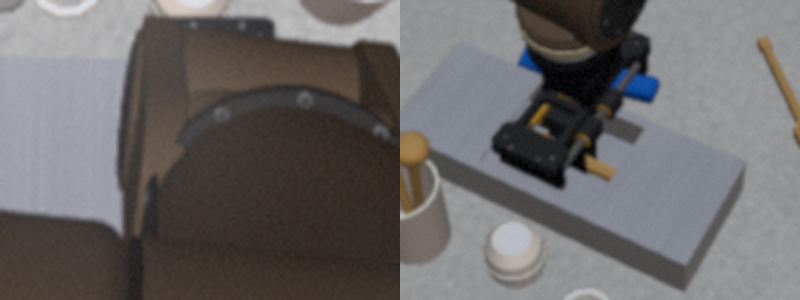

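The scene view shows the jaws on the handle, with the handle sticking out towards +y and the knob side inside the opening. The grip reads 13.3 mm, which matches the handle, and the slide worked. I'll release, rise and look again.

```bash
python3 -m pendant '[[[0.4,0,0,0,0],[0.4,0,0,0,0],[0.4,0,0,0,0],[0.4,0,0,-0.02,0],[0.4,-0.01,0,-0.05,0],[0.4,-0.03,0,-0.06,0],[0.4,-0.05,0,-0.06,0],[0.4,-0.05,0,-0.06,0]]]'; python3 - <<'E'
from spoon import *
c=cam("scene"); u,v,X=mask(c)
for y in range(-84,60,6):
    k=abs(X[:,1]-y)<3
    if k.sum()>2: print(y,round(X[k,0].min(),1),round(X[k,0].max(),1),round(X[k,0].mean(),1),k.sum())
cv2.imwrite("pics/t3.png",cv2.resize(c["image"][150:300,190:390],(800,600),interpolation=cv2.INTER_CUBIC))
E
```

```text
t: 4.4
eef_pos: [509.8, -51.4, 70.0]
tcp_rot: [3.141, 0.0, 1.546]
ft_force: [0.6, 0.1, -0.9]
opening: 0.399
-54 508.3 522.3 515.5 10
-48 506.4 524.8 515.1 21
-42 505.7 525.1 515.6 22
-36 509.3 525.4 517.4 19
-30 509.6 523.5 516.6 17
-24 510.3 522.8 516.5 16
-18 509.3 523.1 516.0 17
-12 510.0 523.5 516.7 16
-6 510.3 523.1 517.0 16
0 509.7 523.4 516.4 17
6 510.0 523.7 516.7 17
12 510.3 524.0 517.4 16
18 510.6 523.4 517.0 17
24 510.0 523.7 517.0 17
30 510.3 524.3 517.3 18
36 511.0 523.4 517.3 16
```

View pics/t3.png

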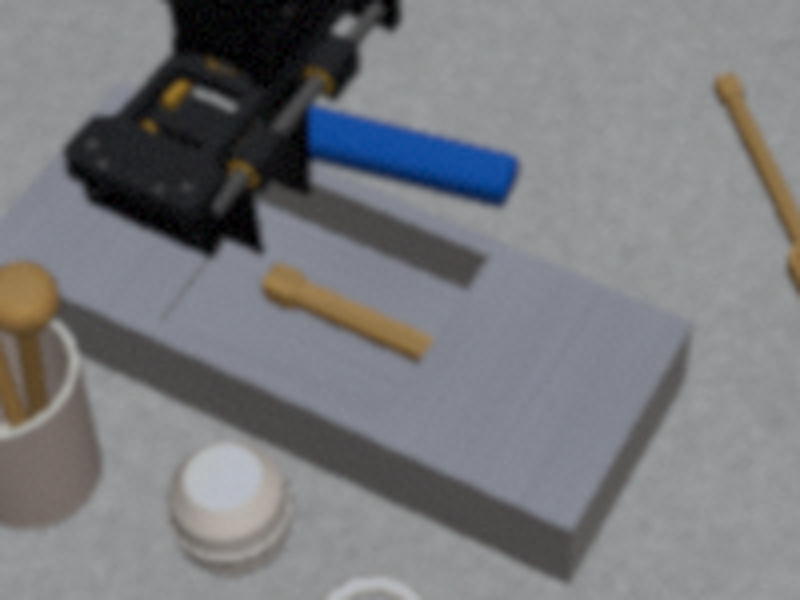

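The knob is now fully inside the opening: shoulder at y≈−37, end at y≈−56, x≈512. I'll regrip it shallowly near its end so the spoon can pivot.

```bash
python3 -m pendant '[[[0.4,-0.002,0.002,0.02,0],[0.4,-0.002,0.002,0.04,0],[0.4,-0.002,0.002,0.055,0],[0.4,-0.002,0.002,0.055,0],[0,-0.002,0.002,0.055,0],[0,-0.002,0.002,0.055,0],[0,-0.002,0.002,0.055,0],[0,-0.002,0.002,0.055,0]]]' && python3 -m pendant '[[[0,0,0,0,0],[0,0,0,0,0],[0,0,0,-0.003,0],[0,0,0,-0.006,0],[0,0,0,-0.009,0],[0,0,0,-0.012,0],[0,0,0,-0.015,0],[0,0,0,-0.015,0]]]'; python3 - <<'E'
from spoon import *
c=cam("scene")
cv2.imwrite("pics/t4.png",cv2.resize(c["image"][150:300,190:390],(800,600),interpolation=cv2.INTER_CUBIC))
E
```

```text
t: 5.25
eef_pos: [511.9, -51.7, 15.3]
tcp_rot: [3.141, 0.0, 1.548]
ft_force: [-0.5, 0.9, 5.1]
opening: 0.184
t: 6.05
eef_pos: [511.8, -51.9, 30.0]
tcp_rot: [3.141, 0.0, 1.548]
ft_force: [-0.3, 0.4, -0.7]
opening: 0.185
```

View pics/t4.png

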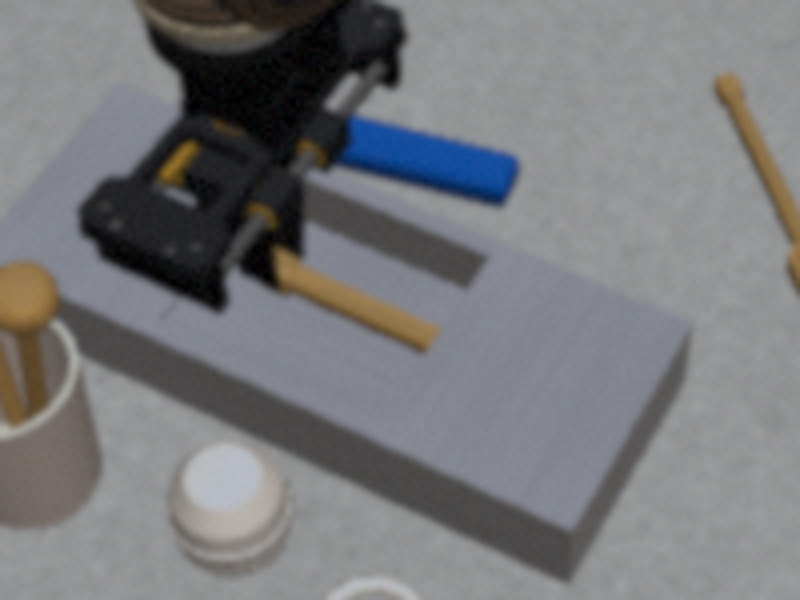

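It grips at 17.6 mm. The handle end moved up about 17 crop px and the lid-edge end about 10, so the spoon is pivoting on its bowl as wanted. I'll continue and measure the tilt numerically.

```bash
cat > tilt.py <<'E'
from spoon import *
c=cam("scene"); Q=cloud(c); hsv=cv2.cvtColor(c["image"],cv2.COLOR_BGR2HSV)
st=env.state(); y0=st["eef_pos"][1]; x0=st["eef_pos"][0]
m=(hsv[...,0]>8)&(hsv[...,0]<28)&(hsv[...,1]>90)&(abs(Q[...,0]-x0)<25)&(Q[...,1]>y0+15)&(Q[...,1]<y0+220)&(Q[...,2]<st["eef_pos"][2]+30)&(c["range_z"]>0)
p=Q[m]; f=np.polyfit(p[:,1],p[:,2],1); r=abs(p[:,2]-np.polyval(f,p[:,1]))<6; f=np.polyfit(p[r,1],p[r,2],1)
print("n",r.sum(),"y range",p[r,1].min(),p[r,1].max(),"tilt deg",np.degrees(np.arctan(-f[0])),"z at y=54,20,-20:",np.polyval(f,[54,20,-20]).round(1),"x",np.median(p[r,0]), "minz",p[:,2].min())
E
python3 -m pendant '[[[0,0,0,-0.004,0],[0,0,0,-0.009,0],[0,0,0,-0.014,0],[0,0,0,-0.019,0],[0,0,0,-0.024,0],[0,0,0,-0.028,0],[0,0,0,-0.03,0],[0,0,0,-0.03,0]]]'; python3 tilt.py
```

```text
t: 6.9
eef_pos: [511.6, -51.8, 59.9]
tcp_rot: [3.141, 0.0, 1.548]
ft_force: [-0.2, -0.5, -1.6]
opening: 0.183
n 267 y range -36.55526067344216 50.66193687777199 tilt deg 6.744832825067821 z at y=54,20,-20: [47.6 51.6 56.4] x 517.1009740274365 minz 43.90146785888851
```

The tilt is 6.7° and the handle is just reaching the lid edge. I'll lift slowly and let the edge turn it, watching the force.

```bash
python3 -m pendant '[[[0,0,0,-0.001,0],[0,0,0,-0.002,0],[0,0,0,-0.003,0],[0,0,0,-0.004,0],[0,0,0,-0.005,0],[0,0,0,-0.006,0],[0,0,0,-0.006,0],[0,0,0,-0.006,0]]]'; python3 tilt.py
```

```text
t: 7.75
eef_pos: [511.6, -51.8, 65.7]
tcp_rot: [3.141, 0.0, 1.548]
ft_force: [-0.3, 0.2, -1.4]
opening: 0.182
n 270 y range -36.76656194240337 50.1021947209924 tilt deg 10.1862950067357 z at y=54,20,-20: [47.3 53.4 60.6] x 517.0452855602919 minz 46.21003259543304
```

```bash
python3 -m pendant '[[[0,0,0,-0.0015,0],[0,0,0,-0.003,0],[0,0,0,-0.0045,0],[0,0,0,-0.006,0],[0,0,0,-0.0075,0],[0,0,0,-0.009,0],[0,0,0,-0.009,0],[0,0,0,-0.009,0]]]'; python3 tilt.py
```

```text
t: 8.6
eef_pos: [511.6, -51.8, 74.7]
tcp_rot: [3.141, 0.0, 1.548]
ft_force: [-0.8, -0.4, -1.8]
opening: 0.185
n 284 y range -36.50010407145569 51.624664651233374 tilt deg 13.969422227724694 z at y=54,20,-20: [48.1 56.6 66.5] x 517.2244904567715 minz 46.29325791161956
```

```bash
python3 -m pendant '[[[0,-0.006,0,-0.001,0],[0,-0.013,0,-0.002,0],[0,-0.02,0,-0.0035,0],[0,-0.027,0,-0.005,0],[0,-0.034,0,-0.006,0],[0,-0.04,0,-0.0075,0],[0,-0.044,0,-0.008,0],[0,-0.044,0,-0.008,0]]]'; python3 tilt.py; python3 - <<'E'
from spoon import *
c=cam("scene")
cv2.imwrite("pics/t5.png",cv2.resize(c["image"][150:300,190:390],(800,600),interpolation=cv2.INTER_CUBIC))
E
```

```text
t: 9.45
eef_pos: [510.6, -96.4, 82.7]
tcp_rot: [3.141, 0.0, 1.547]
ft_force: [-0.2, 0.5, -1.2]
opening: 0.184
n 412 y range -80.74447143211059 49.87493551803669 tilt deg 14.212592301864401 z at y=54,20,-20: [44.9 53.5 63.6] x 516.4645508351381 minz 44.5052769142295
```

View pics/t5.png

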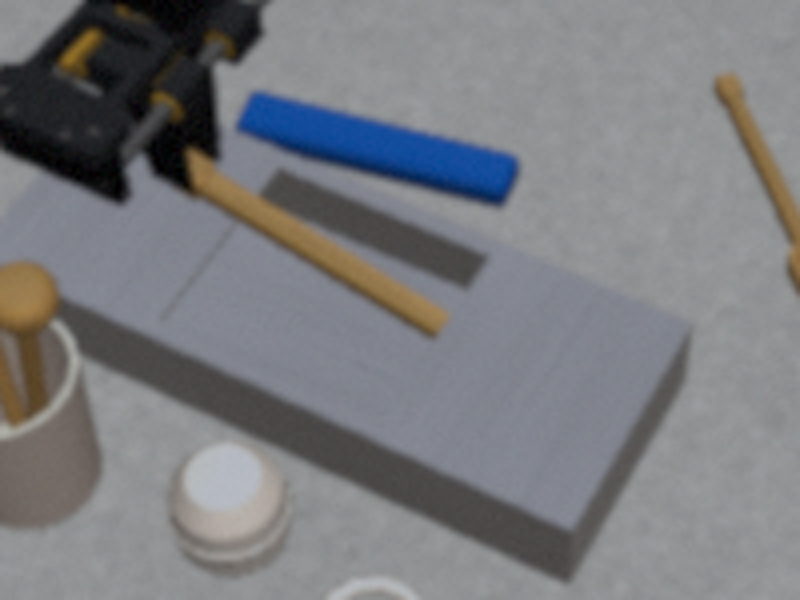

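The handle reaches from the gripper at (190, 165) to the far lid edge at (440, 320), and the knob is over the −y lid. Tilt is 14.2° with about 1 N of force. I'll continue pulling along the spoon's axis.

```bash
python3 -m pendant '[[[0,-0.007,0,-0.0012,0],[0,-0.015,0,-0.003,0],[0,-0.023,0,-0.005,0],[0,-0.031,0,-0.007,0],[0,-0.039,0,-0.009,0],[0,-0.047,0,-0.011,0],[0,-0.055,0,-0.013,0],[0,-0.064,0,-0.0155,0]]]';python3 tilt.py;  python3 - <<'E'
from spoon import *
c=cam("scene")
cv2.imwrite("pics/t6.png",cv2.resize(c["image"][150:300,190:390],(800,600),interpolation=cv2.INTER_CUBIC))
E
```

```text
t: 10.35
eef_pos: [509.1, -160.5, 98.3]
tcp_rot: [-3.142, 0.0, 1.548]
ft_force: [0.7, -0.5, -1.9]
opening: 0.186
n 759 y range -146.62160952579327 37.82756637031436 tilt deg 11.918941485510524 z at y=54,20,-20: [51.7 58.9 67.3] x 515.7788867218665 minz 48.64159944717706
```

View pics/t6.png

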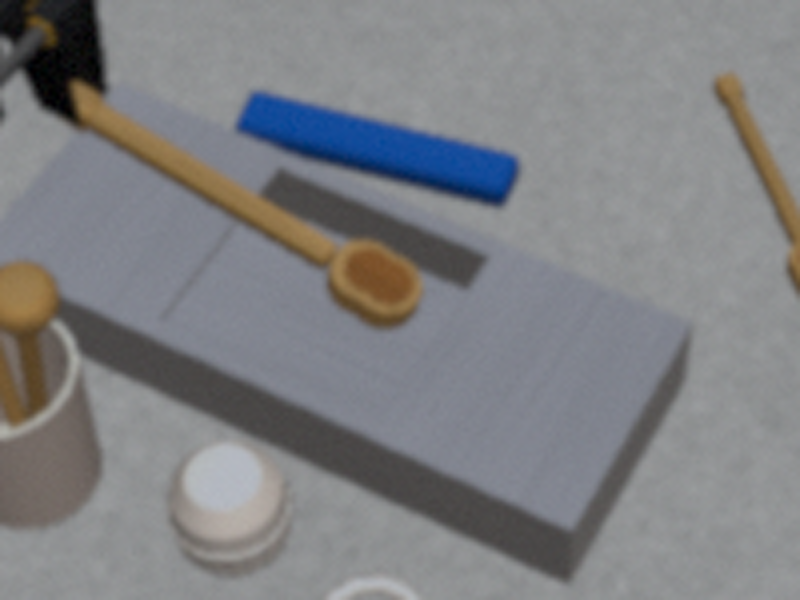

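The whole bowl is visible inside the opening, px (330–420, 240–325), with its tip at y≈38, clear of the lid edge at y≈54. I'll lift straight up.

```bash
python3 -m pendant '[[[0,0,0,-0.008,0],[0,0,0,-0.02,0],[0,0,0,-0.035,0],[0,0,0,-0.05,0],[0,0,0,-0.065,0],[0,0,0,-0.08,0],[0,0,0,-0.09,0],[0,0,0,-0.095,0]]]'; python3 -m pendant '[[[0,0,0,-0.015,0],[0,0,0,-0.03,0],[0,0,0,-0.045,0],[0,0,0,-0.06,0],[0,0,0,-0.075,0],[0,0,0,-0.09,0],[0,0,0,-0.1,0],[0,0,0,-0.1,0]]]'; python3 -m pendant '[[[0,0,0,0,0],[0,0,0,0,0],[0,0,0,0,0],[0,0,0,0,0],[0,0,0,0,0],[0,0,0,0,0],[0,0,0,0,0],[0,0,0,0,0]]]'; python3 tilt.py; sed -i '/^E$/d' tilt.py; python3 - <<'E'
from spoon import *
c=cam("scene"); cv2.imwrite("pics/t7.png",c["image"]); print(env.state()["qvel"].round(4))
E
```

```text
t: 11.25
eef_pos: [509.3, -159.6, 194.6]
tcp_rot: [3.14, 0.001, 1.548]
ft_force: [0.3, 0.0, -1.0]
opening: 0.185
t: 12.05
eef_pos: [509.4, -159.8, 294.1]
tcp_rot: [3.14, 0.001, 1.548]
ft_force: [-0.9, -1.3, -1.5]
opening: 0.186
t: 12.85
eef_pos: [509.1, -159.8, 293.1]
tcp_rot: [3.142, 0.0, 1.548]
ft_force: [-0.1, 0.1, -0.3]
opening: 0.185
n 1081 y range -144.58705770101992 39.19139989662608 tilt deg 11.991220035619223 z at y=54,20,-20: [246.2 253.4 261.9] x 516.6893039896819 minz 238.93296845112044
[ 0.001  -0.0006  0.0006  0.0004 -0.0003  0.0011]
```

View pics/t7.png

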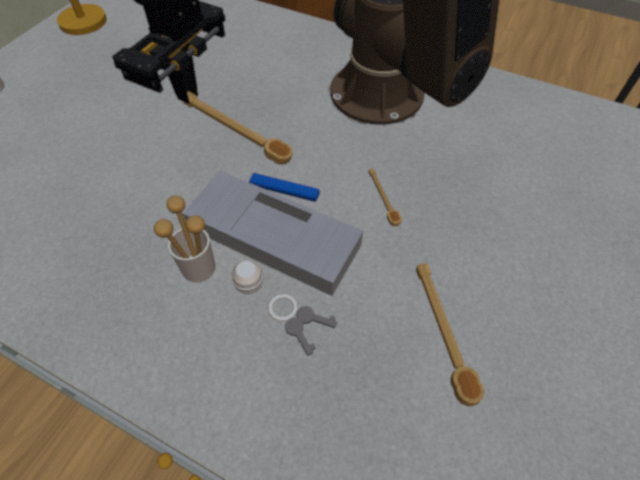

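The spoon is held in the air, px (190–290, 95–160). The tray is empty and every bystander is where it was at the start. The lowest measured point is z≈239 mm; allowing for the bowl's thickness, about 225 mm, which is roughly 170 mm above the lid. Handing in.

```bash
python3 -c "
from cell import env
print(env.job_done())"
```

```text
the job is handed in; nothing more can be done
None
```

The spoon came out through the opening handle end first. It was still in the gripper, in the air, when I handed the job in at about 13 s.

**What I did:** I slid the spoon 28 mm along the tray (+y) so the knob came into the opening. Then I regripped the knob shallowly so the spoon could pivot. Lifting it against the far lid edge tilted it to about 14° with under 2 N at the wrist. I pulled it out along its own axis and raised it straight up.

**Last checks:**
- **Grip:** steady at 17.6 mm on the 18 mm knob, with no sag (tilt 12.0°, against 11.9° before the lift).
- **Height:** the underside of the bowl is about 170 mm above the lid. I estimated that from the points I could see and the bowl's thickness, because the underside itself is hidden.
- **Surroundings:** the cup, capsule, keys, file case and tray look unmoved in the final picture.
- **Force:** the highest reading after any move was about 8 N (7 N of it upward), after the first slide. Forces were only read at the end of each call, so brief peaks in between were not seen.

The two views' single-plane estimates of the spoon's x differed by about 5 mm until I combined them. No check failed.

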